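Gauge the piston depth in a scooter cylinder

TASK

Measure how far the piston sits below the top face of the finned cylinder: take the depth gauge from its blue rest, stand it flat across the bore with the probe near the middle of the bore and let go of it, lower the probe gently by its black knob until it touches the piston, then press the red lever down flat to lock it at that height. Then put the gauge back upright across the two posts of its rest as it was, with the probe still locked at the measured depth. Leave the other things on the bench where they are.

Things in the scene. Friction and masses are not known exactly. Their poses are not given: they have to be found in the camera images.
- gauge: Loose depth gauge, 0.4 to 0.6 kg. Origin under its steel beam, on the probe axis; z up. Beam x = -70..50, 24 wide (y), 14 high. Guide housing x = -15..15, 20 wide, top 27 above the underside. Orange handle x = -68..-42, 22 wide, top 62 up. Centre of mass about 25 from the probe axis towards the handle. Starts on the rest, its x along the rest's within 0.08 rad.
- handle (a point): Point in the orange handle of the gauge, at x = -55, y = 0, 50 above the beam's underside (12 below the handle's top): the place to grip it across y to carry the gauge.
- probe (a joint): Travel of the gauge's vertical probe in m: 0 = fully up (tip flush with the beam's underside), grows downward to 0.055. The slide has about 1 N of friction and stays where it is left; with the lever flat a brake in the housing clamps it (about 5 N or more to shift it).
- probe_tip (a point): Lower end of the 8 mm steel probe rod.
- probe_knob (a point): Centre of the black knob on top of the probe: 22 diameter, 20 high, upright; 88 above the probe tip.
- lock (a joint): Red lock lever of the gauge in rad: 0 = raised 50 degrees above level (open), 0.87 = flat (locked, its stop). Its pivot is an axis along y at x = +19, 25 above the beam's underside; pressing the paddle straight down closes it (3 to 7 N); it stays where it is left.
- lock_tip (a point): Centre of the red paddle (18 wide in y, 12 long, 7 thick) at the lever's end, 32 from its pivot: at gauge x = +40, 50 above the underside when raised; at x = +51, 25 above it when flat.
- deck (a point): Centre of the bore at the level of the cylinder's top face, z up. The fixed finned aluminium cylinder is 130 x 130, its top face flat, 90 above the bench; bore 58 diameter. x, y along its sides.
- piston: Brass-coloured piston fixed in the bore, 56 diameter, 40 high, flat top; origin under its centre. Its height in the bore differs each time.
- crown (a point): Centre of the piston's flat top, 18 to 42 below the cylinder's top face.
- rest_top (a point): Centre of the blue gauge rest at the level of its post tops, 90 above the bench (the same height as the cylinder's top face), z up. Fixed: two posts 40 (x) by 75 (y) with rubber tops at x = -73..-33 and +33..+73, an open gap between them (80 deep) where the probe hangs. x runs from post to post.
- mirror: Bystander: black motorcycle mirror lying glass up, head 132 diameter, 30 high, stem 110 long; origin under the head.
- oil: Bystander: oil bottle, 64 diameter, 150 high; origin under its centre.
- screwdriver: Bystander: screwdriver lying on the bench, 190 long; origin under its middle.
- wrench: Bystander: wrench lying on the bench, 170 long; origin under its middle.
- socket: Bystander: spark-plug socket standing between the cylinder and the rest, 28 diameter, 65 high; origin under its centre.
Things that resemble listed ones, but are neither listed nor needed, are in the scene too. Leave any green look-alike of the part that bears rest_top alone.

How it is judged:
By the outcome, as a careful person would: the job done as asked, in the order asked, and still so for the second after the job is handed in, with the robot touching nothing.
It also fails if it takes over 64 s, if anything falls off the work surface, if the arm or the gripper's body presses on something with over 40 N, if the wrist force passes 120 N, or if a joint passes its speed limit or range.

ROBOT

A 6-joint arm with a two-finger parallel gripper is mounted at the origin on the work surface. World frame = base frame: x ahead of the robot, y to its left, z up, the work surface at z = 0. Lengths are in mm, angles in rad, forces in N, time in s.
With the tool pointing down it reaches from about 350 to 775 mm from the base axis. Payload 7.3 kg.
Tool frame: the origin (TCP) lies midway between the tips of the shut fingers; the grasp point (between the pads) lies 19 mm behind it; z points along the fingers, y is the line along which they close (so a half turn about z gives the same grasp; the last joint's range is limited). The gripper opens to 92 mm and grips with 3 to 60 N. Pads are 19 mm wide; open, the fingers measure 130 mm over their backs; the gripper's body (75 mm by 190 mm) begins 47 mm behind the grasp point.
Start: joints at [-1.409, 0.342, 1.524, -0, 1.275, -0.146], TCP at [159.078, -500.339, 226.741] pointing down, gripper open.
Joint ranges: [-2.53, 2.53], [-0.77, 2.02], [0.04, 2.7], [-1, 4.14], [0.28, 2.66], [-3.11, 3.11]. Speed limits (rad/s): [2.57, 2.57, 3.14, 3.14, 3.14, 3.14].

INTERFACE

Orientations are given as [roll, pitch, yaw] about the fixed x, y, z axes, in that order (R = Rz(yaw) Ry(pitch) Rx(roll)).
In Python, from plant import bot gives the robot as it stands.
- The arm moves only by the tool jog_arm, never from a script. Its arguments are lists of equal length, an entry for each row: "dp": the shift along the tool's x, y, z in m, a list of three; "twist": the turn about the tool's z in degrees. A call has 1 to 10 rows; each row shifts and turns the commanded pose from where the row before left it, along the tool's axes as they then stand; what a row does not reach is not made up. A row lasts 1/8 s, in which the tool goes at most 62.5 mm and 10.7 degrees, less where a joint would pass 70% of its speed; a pose out of reach is approached as far as the arm can. A call is refused whole if a number of a shift passes 0.0625 or a number of a turn 10.7, either way. A call with a gripper value outside its range is refused whole. "jaw" is the finger opening in m, from 0 to 0.0918, set as the call begins (left out, the last holds). The fingers move at their own pace and stop on an object; the grip force is fixed at half the most. Time passes only in rows, so rows that do not move let the fingers close. It gives the time, the measured TCP pose, the force, the opening and the grip force at its end, in the units of the state.
- bot.get_obs(): the state, without advancing time (a new reading comes with each control period).
- bot.capture(name): name is "scene" or "top"; returns the picture (480x640x3 uint8, blue, green, red); there is no depth.
- bot.camera_params(name): a dict with "fx", "fy", "cx", "cy" (pixels), "k1" (the pictures are not rectified: a ray, as slopes to the right and down, at radius r is drawn at 1 + k1 r^2 times it, then the intrinsics apply), "R" (3x3) and "t" (3): a world point X has camera coordinates R X + t. Camera axes: x right, y down, z forward; pixel columns grow to the right and rows downward; lengths in mm; the calibration is good to about 2 mm. A picture is of the moment at which its call begins. camera_params takes no time and is no camera call.
- bot.close_job(): hands the job in; it is judged then, once.
Trained networks look in the newest picture that a camera, given by its name, has taken for a name from the list of things; names that differ only in an ending like _2 or _b are one class to them, and where a whole thing is asked for, a point or a joint stands for the part that bears it (a point fixed in the world has none). Each returns a list of dicts, best first, with "confidence" (0 to 1); they miss things now and then, are a little off and sometimes report something else, mostly with a low value. They report only what shows in the picture. A call takes as long as a camera call. They do not tell look-alikes from the thing itself.
- bot.find_in(camera, label): "bbox" ([centre column, centre row, width, height] in pixels, round what is visible of it).
- bot.masks_of(camera, label): "pixels" (480x640 bool, what is visible of it) and "bbox" ([centre column, centre row, width, height] in pixels, round what is visible of it).
The state is a dict: "time": time; "joint_positions": joint angles; "dq": joint speeds; "tau": joint torques, N m; "tool_pos": TCP position; "tcp_rot": TCP orientation; "contact_force": force on the tool from outside, world axes, zero at the start; "moment": the same for the moment, N m; "grip_width": finger opening in mm; "finger_force": force on a finger pad.
Only numpy, scipy, OpenCV 4.12 (cv2) and the standard library are available. Lean on these libraries where they do the work, as an engineer would, in place of code of your own. Each camera call takes 0.05 s, during which the arm holds its last target. There are 200 camera calls.

## Working session

There is one attempt and no reset: what is moved stays moved. The work goes in short steps, Python scripts to look and compute and a tool call to move; the robot and the scene stay as the last step left them, time stands still between calls to the robot, and variables do not carry over. Pictures are saved under pics/ and viewed, at most 10 in all, crops included, and the job is handed in when it is done.

Besides the shell and the picture viewer there is one more tool, called after ">>>" as name(argument=value, ...) on one line, values as JSON. jog_arm: Moves the arm, as the interface text tells. Its arguments: {"type":"object","properties":{"dp":{"type":"array"},"twist":{"type":"array"},"jaw":{"type":"number"}},"required":["dp","twist"]}

```bash
ls; mkdir -p pics
cat > h.py <<'E'
import numpy as np, cv2
from plant import bot
def cam(n):
    p=bot.camera_params(n); return p,np.array(p["R"],float),np.array(p["t"],float)
def ray(n,u,v):
    p,R,t=cam(n); x=(u-p["cx"])/p["fx"]; y=(v-p["cy"])/p["fy"]
    a,b=x,y
    for _ in range(20):
        s=1+p["k1"]*(a*a+b*b); a,b=x/s,y/s
    return -R.T@t, R.T@np.array([a,b,1.])
def atz(n,u,v,z):
    o,d=ray(n,u,v); return o+d*(z-o[2])/d[2]
def proj(n,X):
    p,R,t=cam(n); c=R@np.array(X,float)+t; a,b=c[:2]/c[2]; s=1+p["k1"]*(a*a+b*b)
    return np.array([p["fx"]*a*s+p["cx"],p["fy"]*b*s+p["cy"]])
E
python3 - <<'E'
from h import *
for n in("scene","top"):
    cv2.imwrite(f"pics/{n}0.png",bot.capture(n)); p,R,t=cam(n); print(n,-R.T@t,p["fx"],p["k1"],R.round(2).tolist())
    for l in("gauge","handle","probe_knob","lock_tip","piston","socket","oil"):
        for d in bot.find_in(n,l)[:3]: print(l,np.round(d["bbox"]),round(d["confidence"],2))
o=bot.get_obs();print(o["time"],o["tool_pos"],o["tcp_rot"])
E
```

```text
pics
scene [1186.78636591 -513.52451694  779.77394526] 509.0290996402386 -0.11151509798585173 [[0.57, 0.82, -0.02], [0.51, -0.37, -0.78], [-0.65, 0.43, -0.63]]
gauge [243. 268.  32.  56.] 0.88
handle [250. 279.  10.   6.] 0.4
probe_knob [240. 255.  10.  32.] 0.74
lock_tip [251. 279.   5.   6.] 0.51
piston [413. 223.  20.   9.] 0.52
piston [239. 257.  10.  29.] 0.25
socket [353. 261.  12.  27.] 0.91
socket [241. 270.  36.  64.] 0.58
socket [246. 279.  11.   3.] 0.33
oil [497. 279.  38.  69.] 0.84
oil [338. 417.  77. 123.] 0.43
top [ 304.77938542  -86.80699207 1469.03382631] 601.0524825096556 0.0012465633742993264 [[-0.01, -1.0, -0.01], [-0.99, 0.01, -0.16], [0.16, 0.01, -0.99]]
gauge [406. 260.  19.  54.] 0.63
handle [405. 263.  22.  60.] 0.67
probe_knob [298. 163.  72.  30.] 0.52
probe_knob [410. 250.  11.   8.] 0.4
probe_knob [226. 146.  31.  39.] 0.26
piston [227. 246.  19.  23.] 0.55
oil [226. 148.  29.  39.] 0.69
0.8 [ 159.08579657 -500.35724273  226.76311136] [3.14144873e+00 1.00064589e-05 3.07760021e-01]
```

View pics/scene0.png

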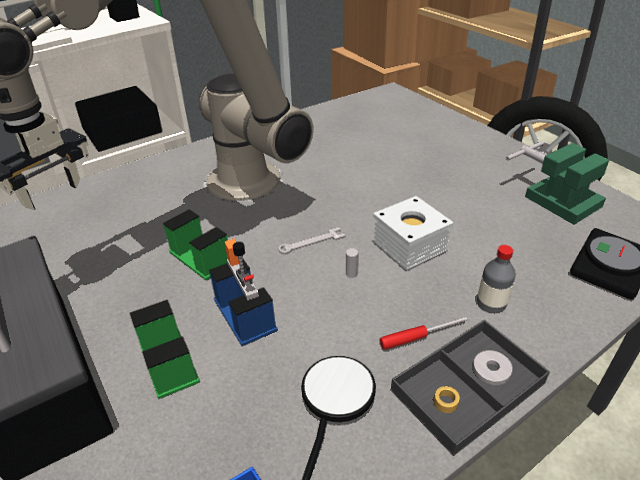

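View pics/top0.png

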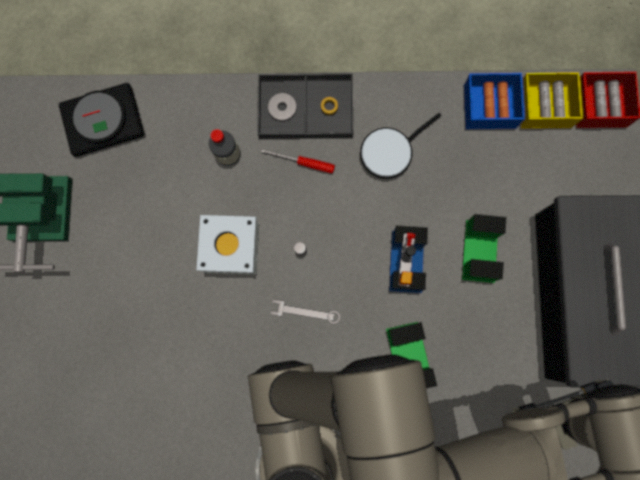

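The scene view shows the gauge on the blue rest: orange handle at (235,250), knob at (240,247), red lever at (248,278). The cylinder bore is at (413,218), and the socket at (352,262) stands between them. The top view has the gauge at (407,260), its handle towards the robot, and the bore at (227,243).

Look-alikes for the rest: green rests at scene (197,245), (165,350), and a blue bin corner at (245,476). For the gauge there's none. I choose the blue rest at scene (243,305), top (407,260).

Run:
```python
from h import *
s=cv2.imread("pics/scene0.png");t=cv2.imread("pics/top0.png")
a=cv2.resize(s[225:350,200:290],None,fx=4.4,fy=4.4,interpolation=cv2.INTER_CUBIC)[:550]
b=cv2.resize(t[215:305,375:440],None,fx=6,fy=6,interpolation=cv2.INTER_CUBIC)
c=np.zeros((550,800,3),np.uint8);c[:550,:396]=a[:,:396];c[:540,400:790]=b
cv2.imwrite("pics/crop.png",c)
# colour blobs in top
h=cv2.cvtColor(t,cv2.COLOR_BGR2HSV)
def blob(x0,x1,y0,y1,lo,hi):
    m=cv2.inRange(h[y0:y1,x0:x1],lo,hi); p=np.argwhere(m)[:,::-1]+[x0,y0]; return p.astype(np.float32)
P=blob(190,265,205,280,(0,0,150),(179,60,255)); r=cv2.minAreaRect(P); print("cyl",r)
c=np.array([atz("top",*q,90) for q in cv2.boxPoints(r)]);print(c.round(1).tolist(),c.mean(0))
P=blob(190,265,205,280,(10,120,60),(35,255,255)); print("bore", cv2.minEnclosingCircle(P),P.mean(0))
P=blob(385,432,220,300,(100,120,30),(130,255,255)); r=cv2.minAreaRect(P);print("blue",r,len(P))
P=blob(385,432,220,300,(8,150,120),(22,255,255)); r=cv2.minAreaRect(P);print("orange",r,len(P),atz("top",*r[0],152))
P=blob(385,432,220,300,(0,150,120),(6,255,255)); r=cv2.minAreaRect(P);print("red",r,len(P),atz("top",*r[0],143))
P=blob(385,432,220,300,(0,0,0),(179,255,45)); print("black",cv2.minAreaRect(P))
```

```text
cyl ((225.8056182861328, 243.0260009765625), (56.80915451049805, 55.519500732421875), 1.847610354423523)
[[453.4, 244.4, 90.0], [584.0, 244.1, 90.0], [578.5, 110.6, 90.0], [448.1, 112.9, 90.0]] [515.97943503 177.97571583  90.        ]
bore ((227.0, 244.0), 11.401854515075684) [226.55128 243.4718 ]
blue ((406.2247314453125, 262.0556945800781), (32.05780792236328, 58.939144134521484), 2.6025619506835938) 677
orange ((406.0, 277.5), (11.0, 10.0), 90.0) 116 [ 426.23965615 -231.62572485  152.        ]
red ((410.5, 238.5), (11.0, 5.0), 90.0) 43 [ 514.1320037  -244.90113698  143.        ]
black ((408.5131530761719, 258.6920471191406), (33.43782043457031, 64.34601593017578), 2.436648368835449)
```

View pics/crop.png

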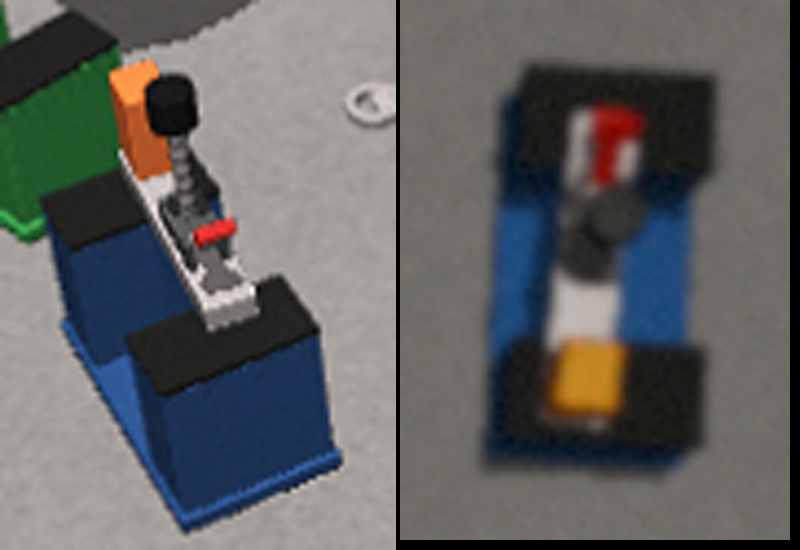

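The crop confirms the choice: gauge on the blue rest, lever raised, handle towards the robot. In the crop, the knob is at (170,85), the handle top at (134,75) and the paddle at (215,234).

```bash
cat >> h.py <<'E'
from scipy.optimize import least_squares
def fit(obs,x0,z=90.):
    "obs: (cam,u,v,(lx,ly,lz)); returns x,y,yaw and residuals"
    def f(q):
        c,s=np.cos(q[2]),np.sin(q[2])
        return np.concatenate([proj(n,[q[0]+c*l[0]-s*l[1],q[1]+s*l[0]+c*l[1],z+l[2]])-[u,v] for n,u,v,l in obs])
    r=least_squares(f,x0,loss="soft_l1",x_scale=[10,10,.1]); return r.x,f(r.x).reshape(-1,2).round(1).tolist()
E
python3 - <<'E'
from h import *
S=lambda x,y,l:("scene",x/4.4+200-.4,y/4.4+225-.4,l)
T=lambda x,y,l:("top",(x-400)/6+375-.4,y/6+215-.4,l)
rest=[S(128,340,(33,-37.5,0)),S(284,278,(33,37.5,0)),S(320,325,(73,37.5,0)),S(158,393,(73,-37.5,0)),S(43,203,(-73,-37.5,0)),S(85,250,(-33,-37.5,0)),
T(522,65,(73,37.5,0)),T(715,75,(73,-37.5,0)),T(712,180,(33,-37.5,0)),T(705,345,(-33,-37.5,0)),T(702,447,(-73,-37.5,0))]
g=[S(134,72,(-55,0,62)),S(170,85,(0,0,98)),S(215,234,(40,0,51)),S(207,328,(50,-12,0)),S(257,305,(50,12,0)),
T(592,376,(-55,0,62)),T(617,213,(0,0,98)),T(620,122,(40,0,52))]
for n,o in(("rest",rest),("gauge",g)):
    for cs in (("scene","top"),("scene",),("top",)):
        print(n,cs,*fit([k for k in o if k[0] in cs],[470,-235,0]))
s=cv2.imread("pics/scene0.png");t=cv2.imread("pics/top0.png")
a=cv2.resize(s[190:275,365:461],None,fx=4,fy=4,interpolation=cv2.INTER_CUBIC)
b=cv2.resize(t[205:285,190:266],None,fx=5,fy=5,interpolation=cv2.INTER_CUBIC)
c=np.zeros((400,800,3),np.uint8);c[:340,:384]=a;c[:,400:780]=b
cv2.imwrite("pics/cyl.png",c)
E
```

```text
rest ('scene', 'top') [ 4.81319971e+02 -2.48075967e+02 -7.68082920e-02] [[-0.6, -1.4], [-0.6, -1.5], [0.1, 0.3], [0.6, -0.3], [-0.6, -1.9], [-3.2, -1.2], [0.1, -1.4], [0.2, -0.9], [-0.1, -1.5], [-0.2, -0.6], [-0.5, -0.3]]
rest ('scene',) [ 4.84493266e+02 -2.48572043e+02 -8.32528690e-02] [[-0.3, -0.4], [-0.0, -0.3], [0.5, 1.5], [0.9, 0.8], [0.0, -1.1], [-2.7, -0.3]]
rest ('top',) [ 4.78836280e+02 -2.48338266e+02 -6.56407655e-02] [[-0.1, -0.2], [0.0, -0.1], [-0.1, -0.6], [0.1, 0.3], [0.0, 0.7]]
gauge ('scene', 'top') [ 4.82028177e+02 -2.39269031e+02 -1.27384692e-01] [[0.1, 1.2], [-1.1, -0.6], [-0.8, -3.1], [0.1, 0.4], [0.4, 1.4], [-0.3, -0.3], [-0.1, -0.1], [-1.2, 0.3]]
gauge ('scene',) [ 4.81738813e+02 -2.38519878e+02 -1.29729911e-01] [[0.4, 0.9], [-0.8, -0.8], [-0.6, -3.3], [0.3, 0.2], [0.6, 1.2]]
gauge ('top',) [ 4.81885589e+02 -2.40488814e+02 -1.43105880e-01] [[-0.1, -0.3], [0.5, -0.0], [-0.3, 0.4]]
```

View pics/cyl.png

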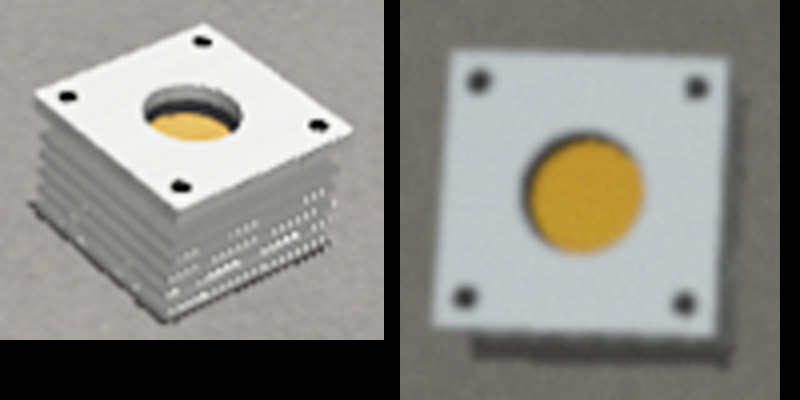

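The cylinder crop shows clear top corners and a bore with a brass piston in both views.

Run:
```python
from h import *
S=lambda x,y,l:("scene",x/4+365-.4,y/4+190-.4,l)
T=lambda x,y,l:("top",(x-400)/5+190-.4,y/5+205-.4,l)
o=[S(35,95,(-65,-65,0)),S(203,25,(-65,65,0)),S(352,130,(65,65,0)),S(180,212,(65,-65,0)),
T(450,50,(65,65,0)),T(728,58,(65,-65,0)),T(715,335,(-65,-65,0)),T(433,327,(-65,65,0))]
for cs in (("scene","top"),("scene",),("top",)): print(cs,*fit([k for k in o if k[0] in cs],[516,178,0]))
c,s=np.cos(-.135),np.sin(-.135); print("handle",482-55*c,-239.5-55*s)
o=bot.get_obs();print(o["contact_force"],o["joint_positions"])
```

```text
('scene', 'top') [ 5.17026225e+02  1.77688183e+02 -3.12051846e-02] [[-0.6, -0.7], [-0.1, -0.7], [0.2, -0.7], [-0.5, -1.0], [0.2, -0.2], [-0.1, -0.6], [-0.1, -0.7], [0.2, -0.5]]
('scene',) [ 5.19573544e+02  1.76200000e+02 -2.75596243e-02] [[-0.5, 0.1], [0.0, -0.0], [0.5, -0.0], [-0.1, -0.1]]
('top',) [ 5.15791279e+02  1.77732561e+02 -3.43858578e-02] [[0.2, 0.2], [-0.1, -0.0], [-0.2, -0.1], [0.1, -0.0]]
handle 427.50042678374984 -232.09753289459584
[ 0.39536307 -0.10912034 -0.27645024] [-1.40899743e+00  3.41987639e-01  1.52405372e+00  1.15317480e-05
  1.27540745e+00 -1.45964484e-01]
```

>>> jog_arm(dp=[[0.0421,-0.0218,0],[0.0421,-0.0218,0],[0.0421,-0.0218,0],[0.0421,-0.0218,0],[0.0421,-0.0218,0],[0.0421,-0.0218,0],[0.0421,-0.0218,0],[0.0421,-0.0218,0],[0,0,0],[0,0,0]], twist=[0,0,0,0,0,0,0,5,10.2,10.2], jaw=0.06)

```text
time: 2.05
tool_pos: [427.7, -231.4, 226.7]
tcp_rot: [3.141, -0.0, -0.14]
contact_force: [0.3, 0.8, -0.3]
grip_width: 60.1
finger_force: 0.0
```

```bash
cat >> h.py <<'E'
def plan(x,y,z,yaw=None):
    "shift (tool axes, m) and twist from the measured pose"
    o=bot.get_obs(); p=o["tool_pos"]; w=o["tcp_rot"][2]; d=np.array([x,y,z])-p; c,s=np.cos(w),np.sin(w)
    print("t",round(o["time"],2),"tcp",np.round(p,1),"rot",np.round(o["tcp_rot"],3),"F",np.round(o["contact_force"],1),"w",round(o["grip_width"],1),round(o["finger_force"],1))
    print("dp",np.round([c*d[0]+s*d[1],s*d[0]-c*d[1],-d[2]],1),"twist",None if yaw is None else round(np.degrees(w-yaw),1))
E
python3 - <<'E'
from h import *
plan(427.5,-232,121,-.135)
a=bot.capture("scene");b=bot.capture("top")
u=proj("scene",[427,-232,150]).astype(int)
c=np.zeros((500,800,3),np.uint8)
c[:480,:400]=cv2.resize(a[200:320,190:290],None,fx=4,fy=4,interpolation=cv2.INTER_CUBIC);c[:480,400:]=cv2.resize(b[200:320,350:450],None,fx=4,fy=4,interpolation=cv2.INTER_CUBIC)
cv2.imwrite("pics/app.png",c)
E
```

```text
t 2.05 tcp [ 427.7 -231.4  226.7] rot [ 3.141 -0.    -0.14 ] F [ 0.3  0.8 -0.3] w 60.1 0.0
dp [-1.000e-01  6.000e-01  1.057e+02] twist -0.3
```

View pics/app.png

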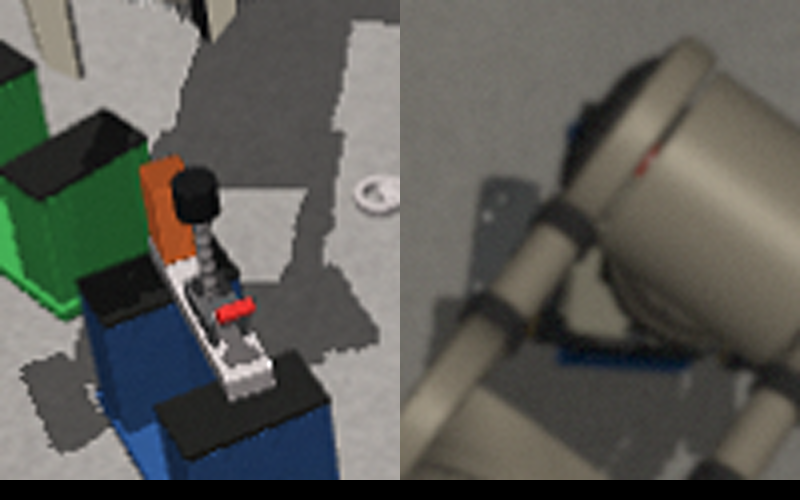

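The crop shows the open fingers at (55,40) and (220,10) above the handle at (165,210), straddling it. I'll descend.

>>> jog_arm(dp=[[0,0,0.03],[0,0,0.03],[0,0,0.025],[0,0,0.015],[0,0,0.006],[0,0,0]], twist=[0,0,0,0,0,0])

```text
time: 2.9
tool_pos: [427.2, -232.2, 120.8]
tcp_rot: [3.142, 0.0, -0.134]
contact_force: [0.5, 0.6, 0.7]
grip_width: 59.9
finger_force: 0.0
```

>>> jog_arm(dp=[[0,0,0],[0,0,0],[0,0,0],[0,0,0],[0,0,0]], twist=[0,0,0,0,0], jaw=0.01)

```text
time: 3.52
tool_pos: [427.2, -231.8, 120.9]
tcp_rot: [-3.141, 0.0, -0.135]
contact_force: [-0.1, 2.1, 2.8]
grip_width: 22.1
finger_force: 30.0
```

>>> jog_arm(dp=[[0,0,-0.005],[0,0,-0.015],[0,0,-0.03],[0,0,-0.03],[0,0,0],[0,0,0]], twist=[0,0,0,0,0,0])

```text
time: 4.28
tool_pos: [426.4, -231.6, 199.3]
tcp_rot: [-3.14, 0.002, -0.136]
contact_force: [0.2, 0.2, -4.9]
grip_width: 21.8
finger_force: 30.0
```

Run:
```python
from h import *
plan(500,-50,205,-.03)
a=bot.capture("scene")
cv2.imwrite("pics/lift.png",cv2.resize(a[150:300,180:330],None,fx=4,fy=4,interpolation=cv2.INTER_CUBIC))
```

```text
t 4.28 tcp [ 426.4 -231.6  199.3] rot [-3.14e+00  2.00e-03 -1.36e-01] F [ 0.2  0.2 -4.9] w 21.8 30.0
dp [  48.4 -189.9   -5.7] twist -6.0
```

View pics/lift.png

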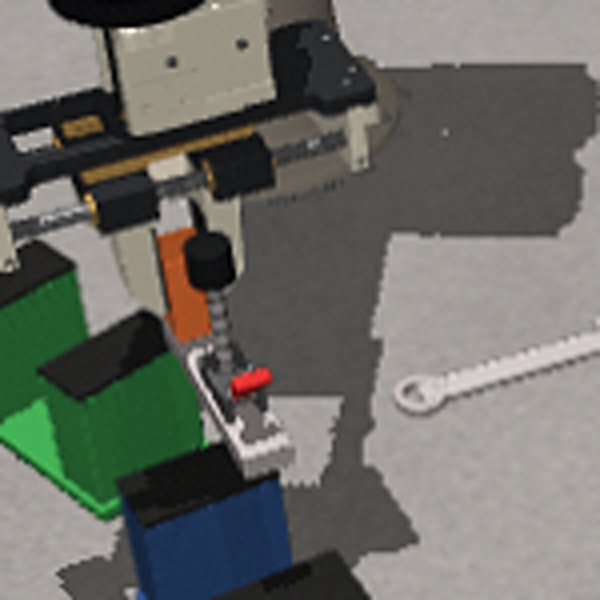

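The gauge is held off the rest: knob at (210,245), paddle at (252,383), beam end at (270,468) in the crop. I'll check its tilt by projection.

Run:
```python
from h import *
w=-.136;c,s=np.cos(w),np.sin(w);ox,oy=426.4+55*c,-231.6+55*s
pts=[(210,243,(0,0,98)),(252,383,(40,0,51)),(245,475,(50,-12,0)),(295,460,(50,12,0))]
def f(q):
    # gauge rotated by pitch q0 about handle, slid q1 along x, q2 along z
    r=[]
    for u,v,l in pts:
        X,Z=l[0]+55,l[2]-50; x=X*np.cos(q[0])+Z*np.sin(q[0])-55+q[1]; z=Z*np.cos(q[0])-X*np.sin(q[0])+50+q[2]
        r.append(proj("scene",[ox+c*x-s*l[1],oy+s*x+c*l[1],168.4+z])-[u/4+180-.4,v/4+150-.4])
    return np.array(r)
for p in(0,.03,.06,.1): print(p,f([p,0,0]).round(1).tolist())
```

```text
0 [[-0.7, -1.8], [-0.5, -3.7], [0.3, 0.3], [0.2, -0.1]]
0.03 [[-0.3, -0.6], [-0.3, -2.4], [0.3, 1.0], [0.1, 0.7]]
0.06 [[0.0, 0.6], [-0.1, -1.2], [0.2, 1.8], [-0.0, 1.4]]
0.1 [[0.5, 2.1], [0.1, 0.4], [0.0, 2.7], [-0.2, 2.3]]
```

>>> jog_arm(dp=[[-0.002,-0.02,0],[-0.002,-0.045,0],[-0.002,-0.045,0],[-0.002,-0.045,0],[-0.002,-0.045,0],[-0.002,-0.045,0],[-0.002,-0.045,0],[-0.002,-0.045,0],[-0.002,-0.045,0],[-0.0025,-0.03,0]], twist=[0,0,0,0,0,0,0,0,0,-6])

```text
time: 5.58
tool_pos: [460.9, 179.5, 199.7]
tcp_rot: [-3.142, 0.002, -0.027]
contact_force: [0.5, -1.2, -5.3]
grip_width: 21.8
finger_force: 30.0
```

Run:
```python
from h import *
plan(462,179.6,121,-.03)
a=bot.capture("scene")
cv2.imwrite("pics/over.png",cv2.resize(a[130:280,340:490],None,fx=4,fy=4,interpolation=cv2.INTER_CUBIC))
```

```text
t 5.58 tcp [460.9 179.5 199.7] rot [-3.142e+00  2.000e-03 -2.700e-02] F [ 0.5 -1.2 -5.3] w 21.8 30.0
dp [ 1.1 -0.1 78.7] twist 0.2
```

View pics/over.png

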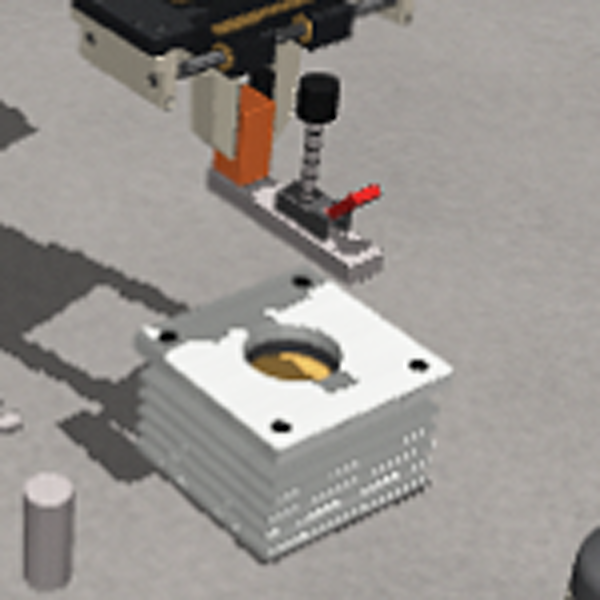

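The gauge hangs level over the cylinder, with its beam end at (365,265) and the bore at (293,352) in the crop, so it's lined up across the bore. I'll lower it.

>>> jog_arm(dp=[[0.001,0,0.02],[0,0,0.025],[0,0,0.015],[0,0,0.009],[0,0,0.004],[0,0,0.002],[0,0,0.001],[0,0,0]], twist=[0,0,0,0,0,0,0,0])

```text
time: 6.62
tool_pos: [463.5, 176.9, 125.0]
tcp_rot: [-3.141, -0.001, -0.031]
contact_force: [-0.6, -0.1, -4.6]
grip_width: 22.0
finger_force: 30.0
```

>>> jog_arm(dp=[[-0.0015,-0.0025,0],[0,0,0.002],[0,0,0.001],[0,0,0]], twist=[0,0,0,0])

```text
time: 7.12
tool_pos: [461.8, 179.4, 121.6]
tcp_rot: [3.141, 0.0, -0.031]
contact_force: [1.2, 0.3, -3.8]
grip_width: 21.6
finger_force: 30.0
```

>>> jog_arm(dp=[[0,0,0.0007],[0,0,0.0005],[0,0,0]], twist=[0,0,0])

```text
time: 7.5
tool_pos: [462.0, 179.5, 120.9]
tcp_rot: [3.142, -0.001, -0.031]
contact_force: [-2.7, -0.2, 0.6]
grip_width: 21.6
finger_force: 30.0
```

>>> jog_arm(dp=[[0,0,0],[0,0,0],[0,0,0],[0,0,-0.02],[0,0,-0.04],[0,0,-0.035],[0,0,0]], twist=[0,0,0,0,0,0,0], jaw=0.06)

```text
time: 8.38
tool_pos: [463.4, 179.8, 218.2]
tcp_rot: [-3.14, -0.006, -0.031]
contact_force: [0.4, -0.7, -0.4]
grip_width: 60.0
finger_force: 0.0
```

Run:
```python
from h import *
plan(517,178,200,-.03)
a=bot.capture("scene")
cv2.imwrite("pics/placed.png",cv2.resize(a[130:280,340:490],None,fx=4,fy=4,interpolation=cv2.INTER_CUBIC))
```

```text
t 8.38 tcp [463.4 179.8 218.2] rot [-3.14  -0.006 -0.031] F [ 0.4 -0.7 -0.4] w 60.0 0.0
dp [53.6  0.2 18.2] twist -0.0
```

View pics/placed.png

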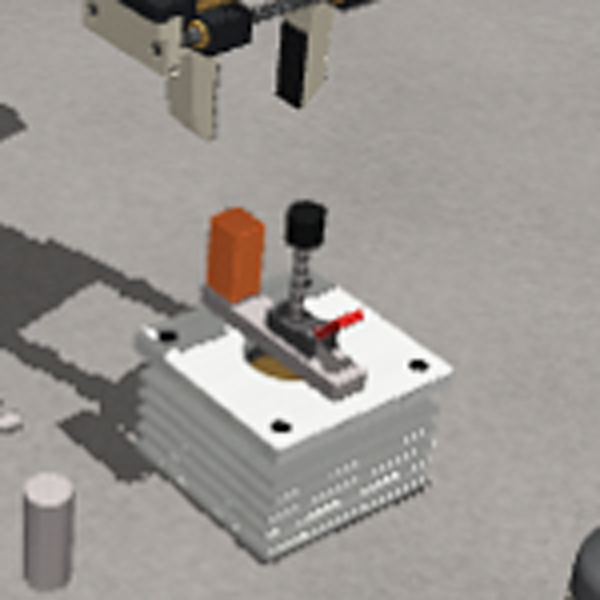

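The gauge stands flat across the bore: knob at (306,225), handle at (236,250), bore still partly visible on both sides at (275,365). Next, shut fingers over the knob.

>>> jog_arm(dp=[[0.02,0.0,0],[0.02,0,0],[0.014,0.0005,0],[0,0,0],[0,0,0.015],[0,0,0],[0,0,0]], twist=[0,0,0,0,0,0,0], jaw=0.0)

```text
time: 9.3
tool_pos: [515.4, 177.3, 200.4]
tcp_rot: [3.141, 0.0, -0.031]
contact_force: [-0.2, 0.7, 0.8]
grip_width: 0.2
finger_force: 0.0
```

Run:
```python
from h import *
plan(517,178,190,-.03)
a=bot.capture("scene"); print(bot.get_obs()["contact_force"])
for n,l in(("knobtop",(0,0,98)),("handle",(-55,0,62)),("c-",(50,-12,0)),("c+",(50,12,0)),("paddle",(40,0,51))):
    c,s=np.cos(-.03),np.sin(-.03); p=proj("scene",[517+c*l[0]-s*l[1],178+s*l[0]+c*l[1],90+l[2]]); print(n,((p-[340,130]+.4)*4).round())
cv2.imwrite("pics/knob.png",cv2.resize(a[130:280,340:490],None,fx=4,fy=4,interpolation=cv2.INTER_CUBIC))
```

```text
t 9.3 tcp [515.4 177.3 200.4] rot [ 3.141  0.    -0.031] F [-0.2  0.7  0.8] w 0.2 0.0
dp [ 1.5 -0.7 10.4] twist -0.0
[-0.15933829 -0.04924201 -0.38593572]
knobtop [307. 204.]
handle [238. 215.]
c- [334. 400.]
c+ [366. 385.]
paddle [347. 309.]
```

View pics/knob.png

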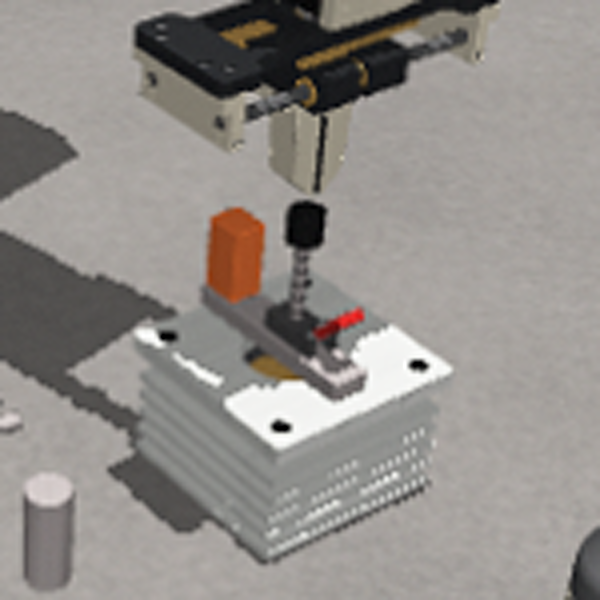

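The fingers, shut at (312,185) in the crop, are right above the knob at (306,207). I'll press gently.

>>> jog_arm(dp=[[0.001,-0.0005,0.005],[0,0,0.004],[0,0,0.004],[0,0,0.004],[0,0,0.004],[0,0,0.003],[0,0,0.002],[0,0,0]], twist=[0,0,0,0,0,0,0,0])

```text
time: 10.35
tool_pos: [516.8, 177.7, 174.3]
tcp_rot: [3.141, 0.0, -0.031]
contact_force: [-0.2, -0.1, -0.4]
grip_width: 0.8
finger_force: 0.0
```

>>> jog_arm(dp=[[0,0,0.001],[0,0,0.001],[0,0,0.001],[0,0,0]], twist=[0,0,0,0])

```text
time: 10.85
tool_pos: [516.8, 177.7, 171.4]
tcp_rot: [3.141, 0.0, -0.031]
contact_force: [0.4, 1.1, -0.1]
grip_width: 0.2
finger_force: 0.0
```

>>> jog_arm(dp=[[0,0,0.0005],[0,0,0.0005],[0,0,0]], twist=[0,0,0])

```text
time: 11.22
tool_pos: [516.8, 177.7, 170.4]
tcp_rot: [3.141, 0.0, -0.031]
contact_force: [0.3, 0.2, 0.2]
grip_width: 0.6
finger_force: 0.0
```

>>> jog_arm(dp=[[0,0,0.0005],[0,0,0.0005],[0,0,0]], twist=[0,0,0])

```text
time: 11.6
tool_pos: [516.8, 177.7, 169.4]
tcp_rot: [3.141, 0.0, -0.031]
contact_force: [-0.5, 0.7, -0.6]
grip_width: 0.6
finger_force: 0.0
```

>>> jog_arm(dp=[[0,0,0.0005],[0,0,0.0005],[0,0,0]], twist=[0,0,0])

```text
time: 11.98
tool_pos: [516.8, 177.7, 168.4]
tcp_rot: [3.141, 0.0, -0.031]
contact_force: [0.5, -0.1, -0.8]
grip_width: 0.4
finger_force: 0.0
```

```bash
cat > k.py <<'E'
from h import *
def knob(a):
    "black blob beneath the finger: rows where the knob column stays dark"
    out=[]
    for c in range(412,422):
        col=a[170:215,c].max(1)<60; out.append((c,[int(r)+170 for r in np.flatnonzero(col)]))
    return out
E
python3 - <<'E'
from k import *
a=bot.capture("scene"); cv2.imwrite("pics/k1.png",a)
b=cv2.imread("pics/knob.png"); b=cv2.resize(b,(150,150),interpolation=cv2.INTER_AREA); full=np.full_like(a,255); full[130:280,340:490]=b
for n,i in(("before",full),("now",a)):
    print(n)
    for c,r in knob(i): print(c,(r[0],r[-1],len(r)) if r else None)
for z in(188,168,148): print(z,proj("scene",[517,178,z]).round(1))
o=bot.get_obs();print(o["contact_force"],o["tool_pos"])
E
```

```text
before
412 (182, 214, 15)
413 (181, 214, 15)
414 (181, 214, 15)
415 (181, 214, 16)
416 (180, 214, 20)
417 (181, 212, 15)
418 (181, 211, 14)
419 (171, 191, 18)
420 (182, 189, 8)
421 None
now
412 (189, 214, 15)
413 (190, 214, 14)
414 (191, 214, 13)
415 (191, 214, 14)
416 (170, 214, 16)
417 (170, 214, 15)
418 (170, 214, 19)
419 (170, 210, 18)
420 (170, 210, 5)
421 (170, 170, 1)
188 [416.3 180.6]
168 [415.5 188.3]
148 [414.7 195.9]
[-0.57401913  0.91284987 -0.67862598] [516.82321505 177.72617294 168.41066219]
```

>>> jog_arm(dp=[[0,0,0.0005],[0,0,0.0005],[0,0,0]], twist=[0,0,0])

```text
time: 12.4
tool_pos: [516.8, 177.7, 167.4]
tcp_rot: [3.141, 0.0, -0.031]
contact_force: [0.3, -0.8, 0.4]
grip_width: 0.5
finger_force: 0.0
```

>>> jog_arm(dp=[[0,0,0.0005],[0,0,0.0005],[0,0,0]], twist=[0,0,0])

```text
time: 12.78
tool_pos: [516.8, 177.7, 166.4]
tcp_rot: [3.141, 0.0, -0.031]
contact_force: [-0.7, -0.5, -0.1]
grip_width: 0.3
finger_force: 0.0
```

Run:
```python
from h import *
th=np.linspace(0,2*np.pi,90)
def poly(n,cx,cy,z,r):
    m=np.zeros((480*8,640*8),np.uint8); p=np.array([proj(n,[cx+r*np.cos(t),cy+r*np.sin(t),z]) for t in th]); cv2.fillPoly(m,[((p+.5)*8).astype(int)],1); return cv2.resize(m.astype(np.float32),(640,480),interpolation=cv2.INTER_AREA)
for n,(cx,cy) in(("top",(515.8,177.7)),("scene",(519.5,176.2))):
    h=cv2.cvtColor(cv2.imread(f"pics/{n}0.png"),cv2.COLOR_BGR2HSV); y=cv2.inRange(h,(10,90,30),(35,255,255))
    u,v=proj(n,[cx,cy,90]).astype(int); k=np.zeros_like(y);k[v-16:v+17,u-20:u+21]=1;y=(y>0)&(k>0)
    rows=np.flatnonzero(y.any(1));cols=np.flatnonzero(y.any(0));print(n,y.sum(),rows[[0,-1]],cols[[0,-1]])
    rim=poly(n,cx,cy,90,29)
    for d in range(16,43,2):
        m=rim*poly(n,cx,cy,90-d,28); print(d,round(float(np.abs(m-y).sum()),1),round(float(m.sum()),1),end=" | ")
    print()
```

```text
top 407 [233 255] [216 238]
16 23.3 420.9 | 18 24.8 415.4 | 20 28.0 410.0 | 22 32.3 404.8 | 24 37.2 399.6 | 26 42.3 394.1 | 28 47.5 388.8 | 30 52.2 383.5 | 32 57.1 378.1 | 34 62.0 373.0 | 36 67.2 367.7 | 38 72.2 362.4 | 40 77.0 357.5 | 42 81.8 352.5 | 
scene 108 [218 224] [403 422]
16 42.9 150.9 | 18 27.8 135.8 | 20 19.1 119.9 | 22 29.6 105.4 | 24 42.5 90.7 | 26 54.6 77.2 | 28 67.3 63.8 | 30 77.8 51.8 | 32 87.9 40.1 | 34 96.8 29.5 | 36 104.8 20.3 | 38 110.4 11.8 | 40 111.6 5.3 | 42 109.4 1.4 |
```

>>> jog_arm(dp=[[0,0,0.0006],[0,0,0]], twist=[0,0])

```text
time: 13.02
tool_pos: [516.8, 177.7, 165.9]
tcp_rot: [3.141, 0.0, -0.031]
contact_force: [0.6, 0.7, -0.1]
grip_width: 0.6
finger_force: 0.2
```

>>> jog_arm(dp=[[0,0,0.0006],[0,0,0]], twist=[0,0])

```text
time: 13.28
tool_pos: [516.9, 177.8, 165.8]
tcp_rot: [-3.142, -0.001, -0.031]
contact_force: [-1.5, 0.2, 4.8]
grip_width: 0.6
finger_force: 2.5
```

>>> jog_arm(dp=[[0,0,0.0006],[0,0,0]], twist=[0,0])

```text
time: 13.52
tool_pos: [517.0, 177.8, 165.7]
tcp_rot: [-3.141, -0.001, -0.031]
contact_force: [-2.4, -1.2, 9.0]
grip_width: 0.4
finger_force: 4.3
```

The probe touched at TCP z ≈ 165.9, and force rose to 9 N. I'll back off and go to the lever.

>>> jog_arm(dp=[[0,0,-0.003],[0,0,-0.007],[0.02,0,0],[0.02,0,0],[0.008,0,0],[0,0,0.012],[0,0,0.008],[0,0,0]], twist=[0,0,0,0,0,0,0,0])

```text
time: 14.52
tool_pos: [563.7, 176.2, 153.5]
tcp_rot: [3.141, 0.003, -0.031]
contact_force: [-0.0, -1.5, -0.0]
grip_width: 0.7
finger_force: 0.0
```

>>> jog_arm(dp=[[0,0,0.004],[0,0,0.004],[0,0,0.004],[0,0,0.004],[0,0,0.003],[0,0,0.003],[0,0,0.003],[0,0,0]], twist=[0,0,0,0,0,0,0,0])

```text
time: 15.52
tool_pos: [564.5, 176.2, 129.2]
tcp_rot: [3.141, 0.001, -0.031]
contact_force: [0.9, -0.1, 1.8]
grip_width: 0.4
finger_force: 0.9
```

>>> jog_arm(dp=[[0,0,0.003],[0,0,0.003],[0,0,0.002],[0,0,0.001],[0,0,0]], twist=[0,0,0,0,0])

```text
time: 16.15
tool_pos: [564.5, 176.2, 120.4]
tcp_rot: [3.141, 0.001, -0.031]
contact_force: [0.9, 0.6, 2.2]
grip_width: 0.4
finger_force: 0.6
```

>>> jog_arm(dp=[[0,0,0.0007],[0,0,0]], twist=[0,0])

```text
time: 16.4
tool_pos: [564.6, 176.2, 119.9]
tcp_rot: [3.141, 0.001, -0.031]
contact_force: [1.2, -0.5, 1.2]
grip_width: 0.2
finger_force: 0.8
```

>>> jog_arm(dp=[[0,0,0.0007],[0,0,0]], twist=[0,0])

```text
time: 16.65
tool_pos: [564.7, 176.2, 119.2]
tcp_rot: [3.141, 0.0, -0.031]
contact_force: [0.6, 0.2, 1.8]
grip_width: 0.4
finger_force: 0.8
```

>>> jog_arm(dp=[[0,0,0.0007],[0,0,0]], twist=[0,0])

```text
time: 16.9
tool_pos: [564.8, 176.2, 118.7]
tcp_rot: [3.141, -0.0, -0.031]
contact_force: [-0.7, -0.8, 3.3]
grip_width: 0.6
finger_force: 1.7
```

>>> jog_arm(dp=[[0,0,0.0007],[0,0,0]], twist=[0,0])

```text
time: 17.15
tool_pos: [564.8, 176.2, 118.5]
tcp_rot: [3.142, -0.0, -0.031]
contact_force: [-2.1, -0.4, 7.2]
grip_width: 0.4
finger_force: 3.6
```

>>> jog_arm(dp=[[0,0,0.001],[0,0,0]], twist=[0,0])

```text
time: 17.4
tool_pos: [564.9, 176.3, 118.3]
tcp_rot: [-3.142, -0.001, -0.031]
contact_force: [-3.1, -1.2, 12.2]
grip_width: 0.3
finger_force: 6.1
```

>>> jog_arm(dp=[[0,0,-0.005],[0,0,-0.03],[0,0,-0.04],[-0.03,0,-0.005],[-0.035,0,0],[-0.028,0,0],[-0.009,0,0],[0,0,0],[0,0,0]], twist=[0,0,0,0,0,0,0,0,0], jaw=0.06)

```text
time: 18.52
tool_pos: [463.9, 179.4, 196.8]
tcp_rot: [3.142, -0.001, -0.031]
contact_force: [0.4, 0.5, 0.4]
grip_width: 59.9
finger_force: 0.0
```

Run:
```python
from h import *
plan(462,179.6,121,-.03)
a=bot.capture("scene")
cv2.imwrite("pics/lock.png",cv2.resize(a[150:250,390:465],None,fx=6,fy=6,interpolation=cv2.INTER_CUBIC))
c,s=np.cos(-.03),np.sin(-.03)
for n,l in(("knobtop",(0,0,76)),("handle",(-55,0,62)),("paddleflat",(51,0,28)),("raised",(40,0,51)),("c-",(50,-12,0))):
    print(n,((proj("scene",[517+c*l[0]-s*l[1],178+s*l[0]+c*l[1],90+l[2]])-[390,150]+.4)*6).round())
```

```text
t 18.52 tcp [463.9 179.4 196.8] rot [ 3.142e+00 -1.000e-03 -3.100e-02] F [0.4 0.5 0.4] w 59.9 0.0
dp [-1.9 -0.2 75.8] twist -0.1
knobtop [155. 237.]
handle [ 57. 203.]
paddleflat [235. 410.]
raised [221. 344.]
c- [201. 480.]
```

View pics/lock.png

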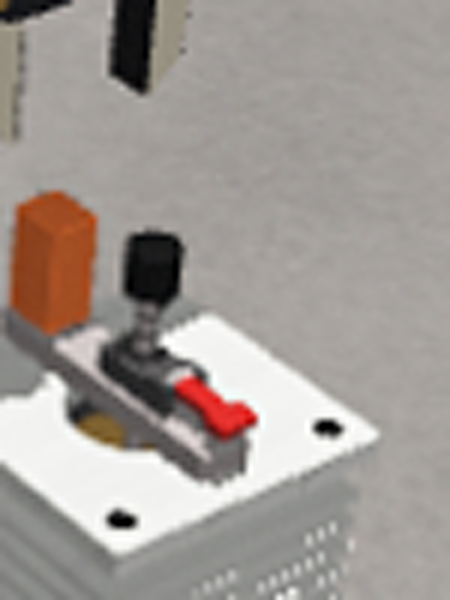

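The lever is flat (paddle at (232,412), as predicted), the knob is down at (153,240), and the gauge hasn't moved. I'll regrip the handle.

>>> jog_arm(dp=[[-0.0015,0,0.02],[0,0,0.025],[0,0,0.018],[0,0,0.009],[0,0,0.003],[0,0,0]], twist=[0,0,0,0,0,0])

```text
time: 19.32
tool_pos: [461.8, 179.5, 122.2]
tcp_rot: [-3.142, -0.001, -0.031]
contact_force: [0.6, 1.0, -0.3]
grip_width: 59.7
finger_force: 0.0
```

>>> jog_arm(dp=[[0,0,0],[0,0,0],[0,0,0],[0,0,0],[0,0,0]], twist=[0,0,0,0,0], jaw=0.01)

```text
time: 19.95
tool_pos: [461.4, 179.5, 122.0]
tcp_rot: [3.142, -0.0, -0.031]
contact_force: [-0.5, 0.3, 1.5]
grip_width: 22.1
finger_force: 30.0
```

>>> jog_arm(dp=[[0,0,-0.004],[0,0,-0.01],[0,0,-0.025],[0,0,-0.03],[0,0,-0.02],[0,0,-0.005],[0,0,0],[0,0,0]], twist=[0,0,0,0,0,0,0,0])

```text
time: 20.95
tool_pos: [460.7, 179.3, 214.9]
tcp_rot: [3.141, 0.002, -0.031]
contact_force: [0.3, 0.4, -5.8]
grip_width: 21.6
finger_force: 30.0
```

Run:
```python
from h import *
plan(427.3,-232,215,-.135)
```

```text
t 20.95 tcp [460.7 179.3 214.9] rot [ 3.141e+00  2.000e-03 -3.100e-02] F [ 0.3  0.4 -5.8] w 21.6 30.0
dp [-2.070e+01  4.121e+02 -1.000e-01] twist 6.0
```

>>> jog_arm(dp=[[-0.002,0.02,0],[-0.002,0.045,0],[-0.002,0.045,0],[-0.002,0.045,0],[-0.002,0.045,0],[-0.002,0.045,0],[-0.002,0.045,0],[-0.002,0.045,0],[-0.002,0.045,0],[-0.0025,0.032,0]], twist=[0,0,0,0,0,0,0,0,0,6])

```text
time: 22.2
tool_pos: [427.5, -233.5, 215.0]
tcp_rot: [-3.141, 0.001, -0.139]
contact_force: [0.4, 0.1, -4.9]
grip_width: 21.8
finger_force: 30.0
```

>>> jog_arm(dp=[[0,0,0],[0,0,0]], twist=[0,0])

```text
time: 22.45
tool_pos: [427.8, -231.1, 215.2]
tcp_rot: [-3.14, 0.002, -0.135]
contact_force: [0.0, -0.2, -4.9]
grip_width: 21.8
finger_force: 30.0
```

Run:
```python
from h import *
plan(427.2,-231.8,122,-.135)
```

```text
t 22.45 tcp [ 427.8 -231.1  215.2] rot [-3.14e+00  2.00e-03 -1.35e-01] F [ 0.  -0.2 -4.9] w 21.8 30.0
dp [-0.5  0.8 93.2] twist -0.0
```

>>> jog_arm(dp=[[-0.0005,0.0005,0.02],[0,0,0.03],[0,0,0.02],[0,0,0.012],[0,0,0.005],[0,0,0.003],[0,0,0],[0,0,0]], twist=[0,0,0,0,0,0,0,0])

```text
time: 23.45
tool_pos: [427.9, -232.4, 126.4]
tcp_rot: [3.141, -0.001, -0.136]
contact_force: [-0.5, -0.6, -5.7]
grip_width: 22.1
finger_force: 30.0
```

>>> jog_arm(dp=[[0,0,0.001],[0,0,0.0006],[0,0,0]], twist=[0,0,0])

```text
time: 23.82
tool_pos: [427.6, -232.2, 124.3]
tcp_rot: [3.142, 0.0, -0.136]
contact_force: [-0.0, 0.3, -3.5]
grip_width: 21.8
finger_force: 30.0
```

>>> jog_arm(dp=[[0,0,0.001],[0,0,0.0006],[0,0,0]], twist=[0,0,0])

```text
time: 24.2
tool_pos: [427.6, -232.2, 122.6]
tcp_rot: [3.142, 0.0, -0.136]
contact_force: [-0.4, -0.3, -4.3]
grip_width: 21.8
finger_force: 30.0
```

>>> jog_arm(dp=[[0,0,0.0005],[0,0,0]], twist=[0,0])

```text
time: 24.45
tool_pos: [427.7, -232.2, 122.2]
tcp_rot: [3.141, -0.0, -0.136]
contact_force: [0.2, 0.3, -5.6]
grip_width: 21.7
finger_force: 30.0
```

>>> jog_arm(dp=[[0,0,0.0006],[0,0,0]], twist=[0,0])

```text
time: 24.7
tool_pos: [427.7, -232.2, 122.0]
tcp_rot: [3.141, -0.0, -0.136]
contact_force: [-2.9, 0.8, -0.2]
grip_width: 21.4
finger_force: 30.0
```

>>> jog_arm(dp=[[0,0,0.0006],[0,0,0]], twist=[0,0])

```text
time: 24.95
tool_pos: [427.7, -232.2, 122.0]
tcp_rot: [3.141, -0.001, -0.135]
contact_force: [-3.5, 2.0, 6.5]
grip_width: 21.8
finger_force: 30.0
```

>>> jog_arm(dp=[[0,0,-0.0006],[0,0,0]], twist=[0,0])

```text
time: 25.2
tool_pos: [427.7, -232.2, 122.0]
tcp_rot: [3.141, -0.0, -0.135]
contact_force: [-3.3, 1.9, 4.4]
grip_width: 22.0
finger_force: 30.0
```

>>> jog_arm(dp=[[0,0,0],[0,0,0],[0,0,0],[0,0,-0.02],[0,0,-0.04],[0,0,-0.04],[0,0.0,-0.02],[0,0,0],[0,0,0]], twist=[0,0,0,0,0,0,0,0,0], jaw=0.06)

```text
time: 26.32
tool_pos: [427.2, -231.8, 240.5]
tcp_rot: [-3.141, 0.002, -0.136]
contact_force: [0.3, 0.7, -0.1]
grip_width: 59.9
finger_force: 0.0
```

Run:
```python
from h import *
plan(427,-232,240)
a=bot.capture("scene"); s=cv2.imread("pics/scene0.png")
h=cv2.cvtColor(a,cv2.COLOR_BGR2HSV);h0=cv2.cvtColor(s,cv2.COLOR_BGR2HSV)
for n,hh in(("start",h0),("now",h)):
    for k,lo,hi in(("orange",(8,150,60),(22,255,255)),("red",(0,150,100),(6,255,255))):
        p=np.argwhere(cv2.inRange(hh[225:310,215:275],lo,hi))[:,::-1]+[215,225]; print(n,k,len(p),p.mean(0).round(1) if len(p) else "",p.min(0),p.max(0))
# knob rows
for n,i in(("start",s),("now",a)):
    m=(i[230:280,225:255].max(2)<50); m[:, :8]=0
    num,l,st,ce=cv2.connectedComponentsWithStats(m.astype(np.uint8)); print(n,[(st[j].tolist()) for j in range(1,num) if st[j][4]>15])
c,w=np.cos(-.135),np.sin(-.135)
for n,l in(("knobtop",(0,0,76)),("paddle",(51,0,28)),("handle",(-55,0,62))): print(n,proj("scene",[482+c*l[0],-239.5+w*l[0],90+l[2]]).round(1))
for l in("socket","wrench","oil"): print(l,[np.round(d["bbox"]) for d in bot.find_in("scene",l)[:1]])
```

```text
t 26.32 tcp [ 427.2 -231.8  240.5] rot [-3.141e+00  2.000e-03 -1.360e-01] F [ 0.3  0.7 -0.1] w 59.9 0.0
dp [-0.2  0.2  0.5] twist None
start orange 224 [231. 252.] [225 239] [238 265]
start red 35 [248.1 277.3] [244 275] [253 280]
now orange 241 [230.2 250.9] [224 240] [237 265]
now red 95 [248.9 286.8] [244 280] [255 293]
start [[8, 12, 12, 14, 136], [17, 30, 8, 14, 47]]
now [[8, 22, 17, 28, 199]]
knobtop [238.5 252.4]
paddle [250.8 287.3]
handle [230.2 242.1]
socket [array([353., 262.,  13.,  30.])]
wrench [array([497., 280.,  39.,  67.])]
oil [array([498., 280.,  36.,  67.])]
```

The gauge is back on the rest with the lever flat and the knob at the measured height (row 252, as predicted). The robot is clear of it.

```bash
python3 -c "
from plant import bot
print(bot.close_job())"
```

```text
the job is handed in; nothing more can be done
None
```

Job handed in at about 26 s: the piston measured about 22 mm below the cylinder's top face, and the gauge is back upright on the blue rest with the probe locked at that depth.

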